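Loosen a knurled gland ring two turns by fingertip

TASK

Loosen the knurled gland ring that carries the yellow paint mark by two full turns anticlockwise as seen from above, so that its mark comes back beside the yellow line on its nest for the second time. Roll it round with a fingertip or the outside of the closed fingers against its rim, without taking it between the fingers. Leave the red-marked ring tight and the other things on the bench where they are, and finish clear of everything.

Things in the scene. Friction and masses are not known exactly. Their poses are not given: they have to be found in the camera images.
- nest_yellow: Fixed round nest of dark steel, 132 mm across, 12 mm thick, clamping a square light-grey cylinder body (60x60 mm, top at 70 mm above the bench, corners 42 mm from the axis) with four jaws 40 mm high. On top sits the ring with the yellow mark; a 16 mm steel rod stands in its middle up to 118 mm. Nothing of it can be lifted. Origin: centre of the underside, on the ring's axis; z up, x toward the painted line.
- nest_red: The same nest, cylinder and knurled ring with red paint instead of yellow; it must stay tight. Same origin and axes.
- ring_yellow_center (a point): Centre of the top face of the yellow-marked ring: a light metal ring 78 mm in diameter with fine upright ribs round its rim, the rim reaching from 73 to 99 mm above the bench. The point lies on its axis, 99 mm above the bench, and does not move.
- ring_yellow_mark (a point): Yellow paint mark (16x7 mm, along the radius) on the ring's top face, 27.5 mm from the axis; goes round with the ring.
- nest_yellow_line (a point): Yellow painted line (18x6 mm, along the radius) on the top of the nest plate, 55 mm from the axis; fixed to the nest. When the ring is tight, the mark points at this line or up to 0.15 rad past it.
- ring_yellow (a joint): Angle of the yellow-marked ring in rad, counted through full turns (no wrap): 0 = tight with its mark at the line, growing anticlockwise seen from above (loosening); 12.57 = two full turns. It drags with about 0.04 N m (1 N at the rim), stays where it is left, keeps its height and does not give sideways.
- ring_red (a joint): The same angle for the red-marked ring, 0 to 0.15 at the start.
- grease_pot: Loose white pot with red lid, 69 mm across, 54 mm high. Origin: centre of underside.
- end_cap: Loose grey machined square end cap, 56x56x18 mm, lying flat. Origin: centre of underside.
- piston: Loose grey piston disc with a black band, 40 mm across, 14 mm high. Origin: centre of underside.
- spanner: Loose steel open-end spanner, 191 mm long along its y, 6 mm thick. Origin: centre of underside.
- tape: Loose roll of black tape lying flat, 58 mm across, 19 mm high. Origin: centre of underside.
- bin_oring: Loose small blue bin of black O-rings, 154x114 mm, 49 mm high. Origin: centre of underside.
- oil_bottle: Loose white oil bottle with yellow spout, 51 mm across, 152 mm high. Origin: centre of underside.

How it is judged:
By the outcome, as a careful person would: the job done as asked, in the order asked, and still so for the second after the job is handed in, with the robot touching nothing.
It also fails if it takes over 72 s, if anything falls off the work surface, if the arm or the gripper's body presses on something with over 40 N, if the wrist force passes 120 N, or if a joint passes its speed limit or range.

ROBOT

A 6-joint arm with a two-finger parallel gripper is mounted at the origin on a cart in front of the work surface, level with it; the furniture and walls round the work are solid. World frame = base frame: x ahead of the robot, y to its left, z up, the work surface at z = 0. Lengths are in m, angles in rad, forces in N, time in s.
With the tool pointing down it reaches from about 0.225 to 0.875 m from the base axis. Payload 3.4 kg.
Tool frame: the origin (TCP) lies at the very end of the fingers, on their centre line; the grasp point (between the pads) lies 19 mm behind it (grip_depth is the distance from the TCP to the grasp point, in m); x points along the fingers, z is the direction in which the jaws open and shut, and the axes are right-handed (so a half turn about x gives the same grasp; the last joint's range is limited). The gripper opens to 85 mm and grips with 20 to 120 N. Pads are 22 mm wide; open, the fingers measure 114 mm over their backs; the gripper's body (76 mm by 85 mm) begins 54 mm behind the grasp point. The pads swing forward as they close: fully open they stand 13 mm farther back than shut.
Start: joints at [1.057, 0.276, 1.505, -0, 1.361, -0.121], TCP at [0.22, 0.531, 0.231] pointing down, gripper open.
Joint ranges: [-2.89, 2.89], [-0.75, 2.08], [0.22, 2.7], [-1.18, 4.32], [0.11, 2.71], [-2.7, 2.7]. Speed limits (rad/s): [2.57, 2.57, 3.14, 3.14, 3.14, 3.14].

INTERFACE

Orientations are given as a unit quaternion [w, x, y, z].
In Python, from rig import get_state, get_image, sign_off, grip_depth gives the robot as it stands. The module is installed in compiled form; this text tells all that it offers.
- The arm moves only by the tool arm_command, never from a script. Its argument "series" is a list of rows, each an object with "dp": the shift along the tool's x, y, z scaled (see below), a list of three; "angular": the turn, a rotation vector about the tool's x, y, z scaled (see below), a list of three; "gripper": the finger opening in mm, from 0 to 85.4. A call has exactly 8 rows; each row shifts and turns the pose as measured when the row begins, along the tool's axes as they then stand; what a row does not reach is not made up. The controller multiplies each number of a shift by 0.12 m and each number of a turn by 90 degrees. A row lasts 1/8 s, in which the tool goes at most 62.5 mm and 10.7 degrees, less where a joint would pass 70% of its speed; a pose out of reach is approached as far as the arm can. A call with a number of a shift or a turn outside -1 to 1 is refused whole. A call with a gripper value outside its range is refused whole. The fingers move at their own pace and stop on an object; "grip_force" is the grip in N (left out, the last holds). Time passes only in rows, so rows that do not move let the fingers close, or fill a call up. It gives the time, the measured TCP pose, the force and the opening at its end, in the units of the state.
- get_state(): the state, without advancing time (a new reading comes with each control period).
- get_image(name): name is "scene" or "top" or "wrist"; returns a dict with "image" (480x640x3 uint8, blue, green, red), "depth" (480x640 float32, m along the optical axis (not along the pixel's ray), 0 where there is no reading), "mtx" (3x3 intrinsics, pixels), "k1" (the pictures are not rectified: a ray, as slopes to the right and down, at radius r is drawn at 1 + k1 r^2 times it, then the intrinsics apply), "view" (4x4, takes a point from world to camera coordinates); the wrist camera has in their place "mount" (4x4, takes a point from camera to tool coordinates, whose origin is the TCP and whose axes are the tool frame's). Camera axes: x right, y up, looking along -z (the intrinsics and any distortion apply to the point x, -y, -z); pixel columns grow to the right and rows downward; lengths in m; the calibration is good to about 2 mm. A picture is of the moment at which its call begins: read the wrist's pose just before it.
- sign_off(): hands the job in, once; it reports no verdict.
The state is a dict: "clock": time; "qpos": joint angles; "qd": joint speeds; "effort": joint torques, N m; "position": TCP position; "ee_rot": TCP orientation; "contact_force": force on the tool from outside, world axes, zero at the start; "moment": the same for the moment, N m; "width": finger opening in m.
Only numpy, scipy, OpenCV 4.12 (cv2) and the standard library are available. Lean on these libraries where they do the work, as an engineer would, in place of code of your own. Each camera call takes 0.05 s, during which the arm holds its last target. There are 200 camera calls.

## Working session

There is one attempt and no reset: what is moved stays moved. The work goes in short steps, Python scripts to look and compute and a tool call to move; the robot and the scene stay as the last step left them, time stands still between calls to the robot, and variables do not carry over. Pictures are saved under pics/ and viewed, about 8 in all and at most 12, crops included, and the job is handed in when it is done.

Besides the shell and the picture viewer there is one more tool, called after ">>>" as name(argument=value, ...), one argument or row to a line, values as JSON. arm_command: Moves the arm, as the interface text tells. Its arguments: {"type":"object","properties":{"series":{"type":"array","items":{"type":"object","properties":{"dp":{"type":"array","items":{"type":"number"}},"angular":{"type":"array","items":{"type":"number"}},"gripper":{"type":"number"}}}},"grip_force":{"type":"number"}},"required":["series"]}

```bash
mkdir -p pics; cat > h.py <<'E'
import numpy as np, cv2
from rig import get_state, get_image, sign_off, grip_depth
def ray(im,u,v):
    K=im["mtx"];k=im["k1"]
    d=np.array([(u-K[0,2])/K[0,0],(v-K[1,2])/K[1,1]]);s=d.copy()
    for _ in range(20): s=d/(1+k*(s@s))
    return np.array([s[0],-s[1],-1.])
def c2w(im):
    return np.linalg.inv(im["view"])
def on_plane(im,u,v,z):
    M=c2w(im);d=M[:3,:3]@ray(im,u,v);o=M[:3,3]
    return o+d*(z-o[2])/d[2]
def by_depth(im,u,v):
    M=c2w(im);return M[:3,:3]@(ray(im,u,v)*im["depth"][int(v),int(u)])+M[:3,3]
E
python3 - <<'E'
from h import *
s=get_state();print(s,grip_depth)
for n in("top","scene"):
    im=get_image(n);cv2.imwrite(f"pics/{n}0.png",im["image"]);np.savez(f"{n}0.npz",**im);print(n,im["view"].round(3).tolist(),im["mtx"].tolist(),im["k1"])
E
```

```text
{'clock': 0.0, 'qpos': array([ 1.05697124e+00,  2.76550065e-01,  1.50616390e+00, -1.34902237e-05,
        1.36070068e+00, -1.20978756e-01]), 'qd': array([ 0.00018223,  0.00074528,  0.00015309, -0.00132336, -0.00043358,
       -0.00015699]), 'effort': array([ 4.06503941e-04, -4.16785240e+01, -2.45802355e+01, -3.87684195e-04,
        1.11301109e-02, -1.35552591e-05]), 'position': array([0.21984736, 0.53071714, 0.23045308]), 'ee_rot': array([ 0.58739312, -0.39309961,  0.58853873,  0.39251011]), 'contact_force': array([ 0.49427614, -0.71878011, -0.90101573]), 'moment': array([ 0.00758659, -0.03808449,  0.00410396]), 'width': 0.08540914757573471} 0.0187
top [[-0.028, -1.0, -0.008, 0.049], [0.996, -0.028, 0.089, -0.552], [-0.09, -0.005, 0.996, -1.307], [0.0, 0.0, 0.0, 1.0]] [[504.48047073807993, 0.0, 321.6182870058851], [0.0, 504.48047073807993, 239.78441782520508], [0.0, 0.0, 1.0]] 0.03555426324862572
scene [[-0.681, -0.732, -0.021, 0.389], [0.292, -0.297, 0.909, -0.232], [-0.672, 0.612, 0.416, -1.163], [0.0, 0.0, 0.0, 1.0]] [[608.806498931507, 0.0, 312.3369520903652], [0.0, 608.806498931507, 253.06373441417114], [0.0, 0.0, 1.0]] -0.002139739847255105
```

View pics/top0.png

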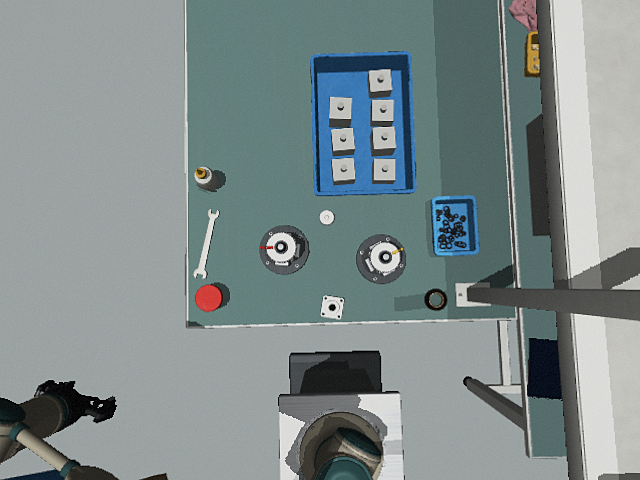

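View pics/scene0.png

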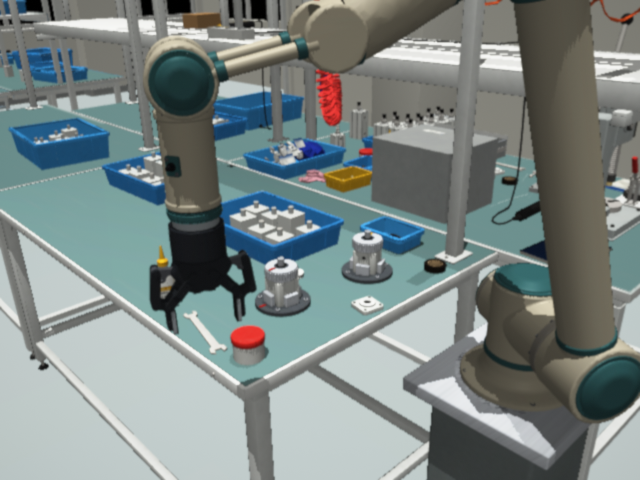

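```bash
python3 - <<'E'
from h import *
T=dict(np.load("top0.npz"));S=dict(np.load("scene0.npz"))
def yel(im,box):
    u0,v0,u1,v1=box;h=cv2.cvtColor(im["image"],cv2.COLOR_BGR2HSV)[v0:v1,u0:u1]
    m=cv2.inRange(h,(20,120,90),(35,255,255))
    n,l,st,c=cv2.connectedComponentsWithStats(m)
    return [(st[i,4],*(c[i]+[u0,v0])) for i in range(1,n) if st[i,4]>3]
print("top yel",yel(T,(350,225,415,290)));print("scene yel",yel(S,(335,225,400,285)))
for n,a,b in yel(T,(350,225,415,290)): print(on_plane(T,a,b,.099),on_plane(T,a,b,.012),by_depth(T,round(a),round(b)))
# ring top by depth: pts with z .09-.105
def pts(im,box):
    u0,v0,u1,v1=box;return np.array([[u,v,*by_depth(im,u,v)] for v in range(v0,v1) for u in range(u0,u1) if im["depth"][v,u]>0])
for nm,im,b in(("T",T,(345,220,420,295)),("S",S,(335,220,400,285))):
    p=pts(im,b)
    for lo,hi in((.09,.107),(.11,.125),(.008,.016)):
        q=p[(p[:,4]>lo)&(p[:,4]<hi)]
        if len(q)>4:
            c,r=cv2.minEnclosingCircle(q[:,2:4].astype(np.float32)*1000);print(nm,lo,len(q),np.median(q[:,4]).round(4),np.round(c,1),round(r,1),q[:,2:4].mean(0).round(4))
a=cv2.resize(T["image"][215:300,340:425],None,fx=6,fy=6,interpolation=2);b=cv2.resize(S["image"][215:300,325:410],None,fx=6,fy=6,interpolation=2)
cv2.imwrite("pics/c1.png",cv2.resize(np.hstack([a,b]),(800,400)))
for nm,u,v in(("tape",436,299),("bin",455,225),("pot",208,297),("cap",333,307),("piston",327,217),("postbase",470,294),("red",284,247)): print(nm,on_plane(T,u,v,.02).round(3))
E
```

```text
top yel [(np.int32(27), np.float64(396.81481481481484), np.float64(250.7037037037037))]
scene yel []
[ 0.51370454 -0.15312336  0.099     ] [ 0.51927582 -0.16559027  0.012     ] [ 0.51299558 -0.15364247  0.09836422]
T 0.09 698 0.0992 [ 499.9 -122.2] 38.7 [ 0.4996 -0.1216]
T 0.11 34 0.118 [ 499.9 -122.3] 7.9 [ 0.4998 -0.122 ]
T 0.008 929 0.012 [ 502.8 -135.9] 126.5 [ 0.4981 -0.119 ]
S 0.09 330 0.0961 [ 497.1 -118.4] 44.8 [ 0.4909 -0.1161]
S 0.11 23 0.1151 [ 495.7 -120.1] 8.9 [ 0.4951 -0.1207]
S 0.008 549 0.0106 [ 548.1 -213.8] 174.8 [ 0.5084 -0.1534]
tape [ 0.39  -0.261  0.02 ]
bin [ 0.583 -0.321  0.02 ]
pot [0.411 0.335 0.02 ]
cap [0.376 0.008 0.02 ]
piston [0.614 0.017 0.02 ]
postbase [ 0.4  -0.35  0.02]
red [0.537 0.133 0.02 ]
```

View pics/c1.png

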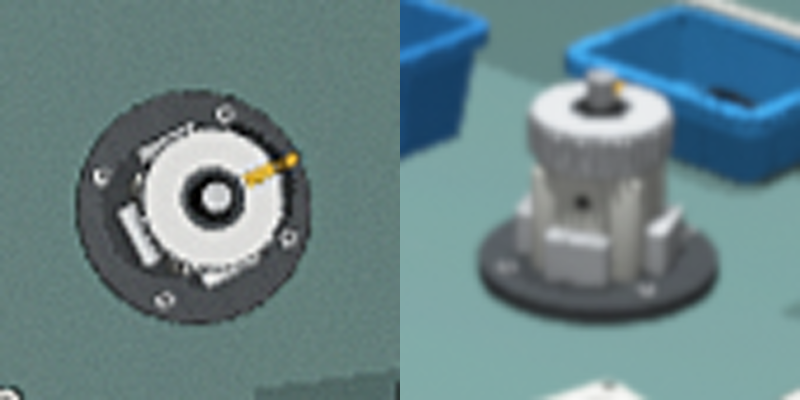

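```bash
cat >> h.py <<'E'
from scipy.spatial.transform import Rotation as Ro
C=np.array([.4992,-.1215])
def Rt(s): return Ro.from_quat(np.roll(s["ee_rot"],-1)).as_matrix()
def go(p,z=None,n=8,s=None):
    s=s or get_state();R=Rt(s);return (R.T@(np.array(p)-s["position"])/.12/n).round(3)
E
python3 - <<'E'
from h import *
s=get_state();print(Rt(s).round(3));print(go([.40,-.122,.231]));im=get_image("wrist");print(im["mount"].round(3).tolist(),im["mtx"][0,0],im["k1"])
E
```

```text
[[-0.001 -0.924  0.383]
 [-0.001  0.383  0.924]
 [-1.     0.    -0.002]]
[ 0.    -0.434 -0.556]
[[0.0, 0.303, -0.953, -0.143], [0.0, 0.953, 0.303, 0.077], [1.0, -0.0, 0.0, -0.0], [0.0, 0.0, 0.0, 1.0]] 369.76211290428205 0.014313489175281776
```

>>> arm_command(
  series=[
    {"dp": [0,-0.35,-0.24],"angular": [0,0,0],"gripper": 0},
    {"dp": [0,-0.35,-0.24],"angular": [0,0,0],"gripper": 0},
    {"dp": [0,-0.35,-0.24],"angular": [0,0,0],"gripper": 0},
    {"dp": [0,-0.35,-0.24],"angular": [0,0,0],"gripper": 0},
    {"dp": [0,-0.35,-0.24],"angular": [0,0,0],"gripper": 0},
    {"dp": [0,-0.35,-0.24],"angular": [0,0,0],"gripper": 0},
    {"dp": [0,-0.35,-0.24],"angular": [0,0,0],"gripper": 0},
    {"dp": [0,-0.35,-0.24],"angular": [0,0,0],"gripper": 0},
  ],
)

```text
clock: 1.15
position: [0.4471, 0.1827, 0.2285]
ee_rot: [0.586, -0.395, 0.587, 0.395]
contact_force: [1.3, 0.4, -0.5]
width: 0.0004
```

>>> arm_command(
  series=[
    {"dp": [0,0,0],"angular": [-0.042,0,0],"gripper": 0},
    {"dp": [0,0,0],"angular": [-0.042,0,0],"gripper": 0},
    {"dp": [0,0,0],"angular": [-0.042,0,0],"gripper": 0},
    {"dp": [0,0,0],"angular": [-0.042,0,0],"gripper": 0},
    {"dp": [0,0,0],"angular": [-0.042,0,0],"gripper": 0},
    {"dp": [0,0,0],"angular": [-0.042,0,0],"gripper": 0},
    {"dp": [0,0,0],"angular": [0,0,0],"gripper": 0},
    {"dp": [0,0,0],"angular": [0,0,0],"gripper": 0},
  ],
)

```text
clock: 2.15
position: [0.4482, 0.1776, 0.2263]
ee_rot: [0.494, -0.503, 0.499, 0.504]
contact_force: [0.3, -0.2, -1.2]
width: -0.0002
```

```bash
python3 - <<'E'
from h import *
s=get_state();print(s["clock"],s["position"],s["qpos"].round(2),s["width"],s["contact_force"]);print(Rt(s).round(3));print(go([.575,-.122,.2]));print(go([.575,-.122,.079],n=1))
E
```

```text
2.15 [0.44817049 0.17758994 0.22625905] [ 0.23  0.14  1.7  -0.    1.31 -1.35] -0.00021207558955449059 [ 0.27745422 -0.21826176 -1.15196139]
[[-0.006 -1.    -0.014]
 [-0.004 -0.014  1.   ]
 [-1.     0.006 -0.004]]
[ 0.028 -0.128 -0.314]
[ 1.23  -1.03  -2.506]
```

>>> arm_command(
  series=[
    {"dp": [0,-0.135,-0.33],"angular": [0,0,0],"gripper": 0},
    {"dp": [0,-0.135,-0.33],"angular": [0,0,0],"gripper": 0},
    {"dp": [0,-0.135,-0.33],"angular": [0,0,0],"gripper": 0},
    {"dp": [0,-0.135,-0.33],"angular": [0,0,0],"gripper": 0},
    {"dp": [0,-0.135,-0.33],"angular": [0,0,0],"gripper": 0},
    {"dp": [0,-0.135,-0.33],"angular": [0,0,0],"gripper": 0},
    {"dp": [0,-0.135,-0.33],"angular": [0,0,0],"gripper": 0},
    {"dp": [0,-0.135,-0.33],"angular": [0,0,0],"gripper": 0},
  ],
)

```text
clock: 3.15
position: [0.5853, -0.1437, 0.2262]
ee_rot: [0.495, -0.503, 0.498, 0.504]
contact_force: [1.7, 0.3, -0.3]
width: -0.0
```

```bash
cat >> h.py <<'E'
def wrist():
    s=get_state();im=get_image("wrist");T=np.eye(4);T[:3,:3]=Rt(s);T[:3,3]=s["position"]
    im["view"]=np.linalg.inv(T@im["mount"]);return s,im
def proj(im,p):
    q=im["view"]@np.append(p,1);a=np.array([q[0],-q[1]])/-q[2];a=a*(1+im["k1"]*(a@a));return a*im["mtx"][0,0]+im["mtx"][:2,2]
def yellow(im):
    m=cv2.inRange(cv2.cvtColor(im["image"],cv2.COLOR_BGR2HSV),(18,110,70),(36,255,255))
    n,l,st,c=cv2.connectedComponentsWithStats(m);return [(int(st[i,4]),c[i].round(1),st[i,:4]) for i in range(1,n) if st[i,4]>15]
E
python3 - <<'E'
from h import *
s,im=wrist();print(s["clock"],s["position"],s["contact_force"]);print(go([.58,-.122,.079],n=1))
print(proj(im,[*C,.099]));
for a,c,b in yellow(im):
  for z in(.099,.012):
    p=on_plane(im,*c,z);print(a,c,b,p,np.hypot(*(p[:2]-C)),np.arctan2(*(p[:2]-C)[::-1]))
cv2.imwrite("pics/w1.png",im["image"])
E
```

```text
3.15 [ 0.58527688 -0.14373504  0.22618311] [ 1.73057742  0.30068985 -0.33326321]
[1.221 0.061 0.242]
[356.36270468 104.57632135]
218 [318.4 123.7] [307 115  24  18] [ 0.51212906 -0.14751333  0.099     ] 0.029049161304640345 -1.1095381993350184
218 [318.4 123.7] [307 115  24  18] [ 0.5131593  -0.14820837  0.012     ] 0.03013633833651661 -1.0891884133705867
136 [291.9 134.8] [282 129  20  13] [ 0.51987492 -0.16613355  0.099     ] 0.04918949096146151 -1.1370075529521264
136 [291.9 134.8] [282 129  20  13] [ 0.5233966  -0.17281777  0.012     ] 0.056736136112731046 -1.1302031623205453
```

View pics/w1.png

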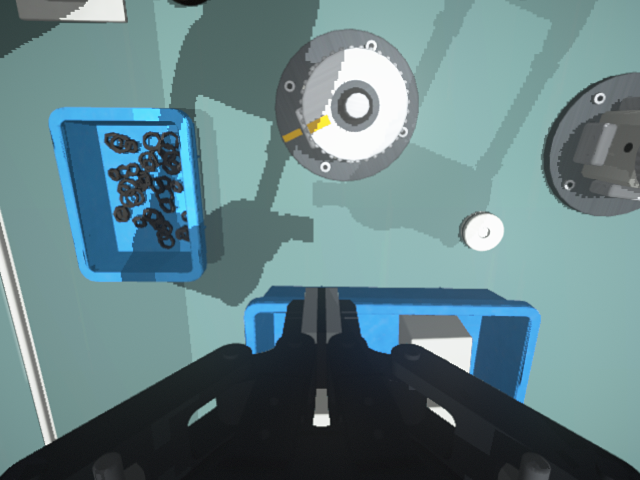

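>>> arm_command(
  series=[
    {"dp": [0.15,0.0,0.022],"angular": [0,0,0],"gripper": 0},
    {"dp": [0.15,0.0,0.022],"angular": [0,0,0],"gripper": 0},
    {"dp": [0.15,0.0,0.022],"angular": [0,0,0],"gripper": 0},
    {"dp": [0.15,0.0,0.022],"angular": [0,0,0],"gripper": 0},
    {"dp": [0.15,0.0,0.022],"angular": [0,0,0],"gripper": 0},
    {"dp": [0.15,0.0,0.022],"angular": [0,0,0],"gripper": 0},
    {"dp": [0.15,0.0,0.022],"angular": [0,0,0],"gripper": 0},
    {"dp": [0.15,0.0,0.022],"angular": [0,0,0],"gripper": 0},
  ],
)

```text
clock: 4.2
position: [0.5892, -0.1315, 0.0773]
ee_rot: [-0.498, 0.502, -0.502, -0.498]
contact_force: [-0.4, -1.4, -0.1]
width: 0.0001
```

```bash
python3 - <<'E'
from h import *
s,im=wrist();print(s["clock"],s["position"],s["contact_force"]);print(go([.56,-.122,.080],n=1))
print(proj(im,[*C,.099]));
for a,c,b in yellow(im):
  for z in(.099,.012):
    p=on_plane(im,*c,z);print(a,c,b,p,np.hypot(*(p[:2]-C)),np.arctan2(*(p[:2]-C)[::-1]))
cv2.imwrite("pics/w2.png",im["image"])
E
```

```text
4.2 [ 0.58918722 -0.13149794  0.07726749] [-0.4365218  -1.4024338  -0.08595961]
[-0.043  0.228  0.072]
[356.40121773  71.62149163]
1209 [271.5 116.6] [244  95  56  44] [ 0.51204916 -0.14757512  0.099     ] 0.029069100885838535 -1.112945455668478
1209 [271.5 116.6] [244  95  56  44] [ 0.51200115 -0.15942466  0.012     ] 0.040026853432572465 -1.2452631885612269
231 [241.6 142.2] [231 135  23  17] [ 0.51981801 -0.15742629  0.099     ] 0.04142222361223754 -1.0497909009698798
231 [241.6 142.2] [231 135  23  17] [ 0.52534792 -0.17634884  0.012     ] 0.06076272298643551 -1.125939863819214
```

View pics/w2.png

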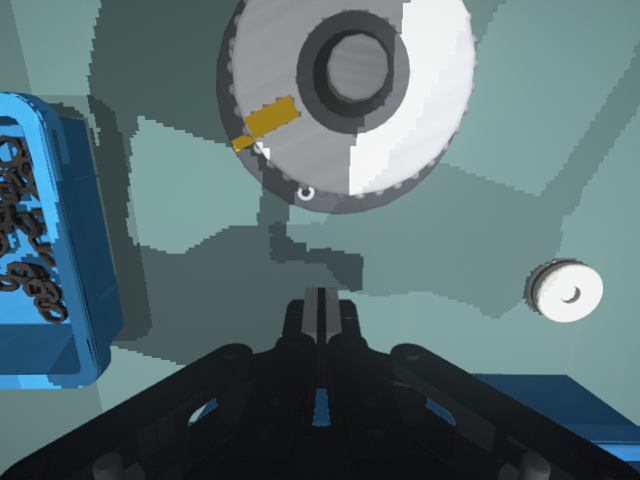

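>>> arm_command(
  series=[
    {"dp": [-0.015,0.04,0],"angular": [0,0,0],"gripper": 0},
    {"dp": [-0.015,0.04,0],"angular": [0,0,0],"gripper": 0},
    {"dp": [-0.015,0.04,0],"angular": [0,0,0],"gripper": 0},
    {"dp": [-0.015,0.04,0],"angular": [0,0,0],"gripper": 0},
    {"dp": [-0.015,0.04,0],"angular": [0,0,0],"gripper": 0},
    {"dp": [0,0.04,0],"angular": [0,0,0],"gripper": 0},
    {"dp": [0,0.04,0],"angular": [0,0,0],"gripper": 0},
    {"dp": [0,0.02,0],"angular": [0,0,0],"gripper": 0},
  ],
)

```text
clock: 5.25
position: [0.5499, -0.131, 0.0871]
ee_rot: [0.498, -0.502, 0.502, 0.498]
contact_force: [-0.2, -0.2, 0.1]
width: -0.0001
```

>>> arm_command(
  series=[
    {"dp": [0,0.02,0.05],"angular": [0,0,0],"gripper": 0},
    {"dp": [0,0.015,0.05],"angular": [0,0,0],"gripper": 0},
    {"dp": [0,0.015,0.05],"angular": [0,0,0],"gripper": 0},
    {"dp": [0,0.015,0.05],"angular": [0,0,0],"gripper": 0},
    {"dp": [0,0.017,0.049],"angular": [0,0,0],"gripper": 0},
    {"dp": [0,0.023,0.046],"angular": [0,0,0],"gripper": 0},
    {"dp": [0,0.03,0.042],"angular": [0,0,0],"gripper": 0},
    {"dp": [0,0.037,0.036],"angular": [0,0,0],"gripper": 0},
  ],
)

```text
clock: 6.25
position: [0.532, -0.0835, 0.0873]
ee_rot: [-0.5, 0.504, -0.501, -0.496]
contact_force: [3.2, 1.0, 0.6]
width: 0.0001
```

```bash
cat >> h.py <<'E'
LINE=-1.128
def rep(name=None):
    s,im=wrist();print("t",s["clock"],"pos rel C",((s["position"][:2]-C)*1000).round(1),"z",s["position"][2].round(4),"F",s["contact_force"].round(1))
    print("Rzy",Rt(s).round(3)[:,0],"ctr px",proj(im,[*C,.099]).round())
    for a,c,b in yellow(im):
        p=on_plane(im,*c,.099)[:2]-C;r=np.hypot(*p);t=np.arctan2(p[1],p[0])
        if r<.07: print(a,c,b,"r",r.round(4),"ang",t.round(3),"theta mod 2pi",((t-LINE)%(2*np.pi)).round(3))
    if name: cv2.imwrite(f"pics/{name}.png",im["image"])
E
python3 -c "
from h import *
rep('w3')"
```

```text
t 6.25 pos rel C [32.8 38. ] z 0.0873 F [3.2 1.  0.6]
Rzy [ 0.007 -0.009 -1.   ] ctr px [221. 241.]
631 [237.7 308.5] [224 290  28  38] r 0.0286 ang 0.149 theta mod 2pi 1.277
```

>>> arm_command(
  series=[
    {"dp": [0,0.052,0.023],"angular": [0,0,0],"gripper": 0},
    {"dp": [0,0.055,0.014],"angular": [0,0,0],"gripper": 0},
    {"dp": [0,0.056,0.004],"angular": [0,0,0],"gripper": 0},
    {"dp": [0,0.056,-0.005],"angular": [0,0,0],"gripper": 0},
    {"dp": [0,0.055,-0.012],"angular": [0,0,0],"gripper": 0},
    {"dp": [0,0.055,-0.012],"angular": [0,0,0],"gripper": 0},
    {"dp": [0,0.055,-0.012],"angular": [0,0,0],"gripper": 0},
    {"dp": [0,0.054,-0.017],"angular": [0,0,0],"gripper": 0},
  ],
)

```text
clock: 7.3
position: [0.474, -0.0759, 0.0868]
ee_rot: [0.504, -0.498, 0.499, 0.499]
contact_force: [-0.1, -0.6, 0.4]
width: 0.0001
```

```bash
python3 -c "
from h import *
rep('w4')"
```

```text
t 7.3 pos rel C [-25.2  45.6] z 0.0868 F [-0.1 -0.6  0.4]
Rzy [ 0.004  0.007 -1.   ] ctr px [215. 374.]
```

>>> arm_command(
  series=[
    {"dp": [0,0.035,-0.052],"angular": [0,0,0],"gripper": 0},
    {"dp": [0,0.033,-0.048],"angular": [0,0,0],"gripper": 0},
    {"dp": [0,0.025,-0.052],"angular": [0,0,0],"gripper": 0},
    {"dp": [0,0.015,-0.056],"angular": [0,0,0],"gripper": 0},
    {"dp": [0,0.006,-0.058],"angular": [0,0,0],"gripper": 0},
    {"dp": [0,-0.004,-0.058],"angular": [0,0,0],"gripper": 0},
    {"dp": [0,-0.014,-0.056],"angular": [0,0,0],"gripper": 0},
    {"dp": [0,-0.018,-0.055],"angular": [0,0,0],"gripper": 0},
  ],
)

```text
clock: 8.35
position: [0.4499, -0.1295, 0.0843]
ee_rot: [0.498, -0.49, 0.504, 0.508]
contact_force: [-6.4, 0.6, 3.9]
width: 0.0002
```

```bash
python3 -c "
from h import *
rep('w5')"
```

```text
t 8.35 pos rel C [-49.3  -8. ] z 0.0843 F [-6.4  0.6  3.9]
Rzy [-0.023  0.013 -1.   ] ctr px [342. 425.]
```

View pics/w5.png

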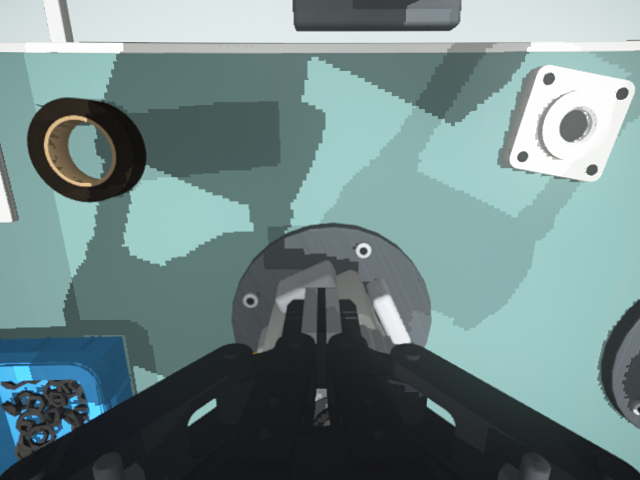

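>>> arm_command(
  series=[
    {"dp": [0,-0.019,-0.054],"angular": [0,0.008,-0.015],"gripper": 0},
    {"dp": [0,-0.028,-0.05],"angular": [0,0,0],"gripper": 0},
    {"dp": [0,-0.036,-0.044],"angular": [0,0,0],"gripper": 0},
    {"dp": [0,-0.043,-0.037],"angular": [0,0,0],"gripper": 0},
    {"dp": [0,-0.049,-0.03],"angular": [0,0,0],"gripper": 0},
    {"dp": [0,-0.053,-0.021],"angular": [0,0,0],"gripper": 0},
    {"dp": [0,-0.056,-0.012],"angular": [0,0,0],"gripper": 0},
    {"dp": [0,-0.057,-0.002],"angular": [0,0,0],"gripper": 0},
  ],
)

```text
clock: 9.4
position: [0.4907, -0.1733, 0.0837]
ee_rot: [0.493, -0.504, 0.505, 0.498]
contact_force: [-1.9, -3.0, 0.9]
width: -0.0001
```

```bash
python3 -c "
from h import *
rep('w6')"
```

```text
t 9.4 pos rel C [ -8.5 -51.8] z 0.0837 F [-1.9 -3.   0.9]
Rzy [-0.006 -0.018 -1.   ] ctr px [453. 344.]
365 [382.6 344.3] [366 339  35  15] r 0.0278 ang -1.547 theta mod 2pi 5.864
```

>>> arm_command(
  series=[
    {"dp": [0,-0.055,0.013],"angular": [0,0,0],"gripper": 0},
    {"dp": [0,-0.055,0.013],"angular": [0,0,0],"gripper": 0},
    {"dp": [0,-0.055,0.013],"angular": [0,0,0],"gripper": 0},
    {"dp": [0,-0.054,0.019],"angular": [0,0,0],"gripper": 0},
    {"dp": [0,-0.05,0.028],"angular": [0,0,0],"gripper": 0},
    {"dp": [0,-0.044,0.036],"angular": [0,0,0],"gripper": 0},
    {"dp": [0,-0.037,0.043],"angular": [0,0,0],"gripper": 0},
    {"dp": [0,-0.03,0.049],"angular": [0,0,0],"gripper": 0},
  ],
)

```text
clock: 10.45
position: [0.5441, -0.1478, 0.0836]
ee_rot: [-0.495, 0.506, -0.504, -0.495]
contact_force: [0.4, -1.5, -0.2]
width: -0.0
```

```bash
python3 -c "
from h import *
rep('w7')"
```

```text
t 10.45 pos rel C [ 44.9 -26.3] z 0.0836 F [ 0.4 -1.5 -0.2]
Rzy [ 0.002 -0.021 -1.   ] ctr px [397. 213.]
184 [277.8 218.3] [268 210  21  17] r 0.0424 ang -1.515 theta mod 2pi 5.896
714 [377.6 285.8] [365 266  26  40] r 0.0289 ang -0.19 theta mod 2pi 0.938
```

>>> arm_command(
  series=[
    {"dp": [0,0,0.058],"angular": [0,-0.012,0],"gripper": 0},
    {"dp": [0,0.001,0.057],"angular": [0,0,0],"gripper": 0},
    {"dp": [0,0.011,0.056],"angular": [0,0,0],"gripper": 0},
    {"dp": [0,0.015,0.055],"angular": [0,0,0],"gripper": 0},
    {"dp": [0,0.015,0.055],"angular": [0,0,0],"gripper": 0},
    {"dp": [0,0.015,0.055],"angular": [0,0,0],"gripper": 0},
    {"dp": [0,0.02,0.053],"angular": [0,0,0],"gripper": 0},
    {"dp": [0,0.029,0.049],"angular": [0,0,0],"gripper": 0},
  ],
)

```text
clock: 11.5
position: [0.5402, -0.0932, 0.0846]
ee_rot: [-0.505, 0.506, -0.495, -0.494]
contact_force: [1.6, -0.4, 0.2]
width: 0.0001
```

```bash
python3 -c "
from h import *
rep('w8')"
```

```text
t 11.5 pos rel C [41.  28.3] z 0.0846 F [ 1.6 -0.4  0.2]
Rzy [ 0.022 -0.002 -1.   ] ctr px [244. 224.]
774 [313.9 249.1] [291 235  47  29] r 0.0268 ang 1.196 theta mod 2pi 2.324
```

>>> arm_command(
  series=[
    {"dp": [0,0.043,0.037],"angular": [0,0,0.01],"gripper": 0},
    {"dp": [0,0.049,0.029],"angular": [0,0,0],"gripper": 0},
    {"dp": [0,0.053,0.02],"angular": [0,0,0],"gripper": 0},
    {"dp": [0,0.056,0.011],"angular": [0,0,0],"gripper": 0},
    {"dp": [0,0.057,0.001],"angular": [0,0,0],"gripper": 0},
    {"dp": [0,0.056,-0.008],"angular": [0,0,0],"gripper": 0},
    {"dp": [0,0.055,-0.015],"angular": [0,0,0],"gripper": 0},
    {"dp": [0,0.055,-0.015],"angular": [0,0,0],"gripper": 0},
  ],
)

```text
clock: 12.55
position: [0.4902, -0.071, 0.0849]
ee_rot: [0.511, -0.495, 0.494, 0.501]
contact_force: [0.5, 3.1, 2.1]
width: -0.0
```

```bash
python3 -c "
from h import *
rep('w9')"
```

```text
t 12.55 pos rel C [-9.  50.5] z 0.0849 F [0.5 3.1 2.1]
Rzy [ 0.011  0.022 -1.   ] ctr px [197. 344.]
701 [213.6 289. ] [200 269  29  41] r 0.0258 ang 2.795 theta mod 2pi 3.923
```

>>> arm_command(
  series=[
    {"dp": [0,0.053,-0.022],"angular": [0,0.012,0.006],"gripper": 0},
    {"dp": [0,0.049,-0.031],"angular": [0,0,0],"gripper": 0},
    {"dp": [0,0.043,-0.038],"angular": [0,0,0],"gripper": 0},
    {"dp": [0,0.035,-0.045],"angular": [0,0,0],"gripper": 0},
    {"dp": [0,0.027,-0.05],"angular": [0,0,0],"gripper": 0},
    {"dp": [0,0.018,-0.054],"angular": [0,0,0],"gripper": 0},
    {"dp": [0,0.009,-0.056],"angular": [0,0,0],"gripper": 0},
    {"dp": [0,0,-0.057],"angular": [0,0,0],"gripper": 0},
  ],
)

```text
clock: 13.6
position: [0.4503, -0.114, 0.0829]
ee_rot: [0.499, -0.492, 0.505, 0.504]
contact_force: [-5.1, 2.1, 2.8]
width: 0.0002
```

```bash
python3 -c "
from h import *
rep('w10')"
```

```text
t 13.6 pos rel C [-48.9   7.5] z 0.0829 F [-5.1  2.1  2.8]
Rzy [-0.018  0.007 -1.   ] ctr px [306. 426.]
```

>>> arm_command(
  series=[
    {"dp": [-0.005,-0.014,-0.05],"angular": [0,0,-0.01],"gripper": 0},
    {"dp": [0,-0.014,-0.05],"angular": [0,0,0],"gripper": 0},
    {"dp": [0,-0.015,-0.05],"angular": [0,0,0],"gripper": 0},
    {"dp": [0,-0.022,-0.048],"angular": [0,0,0],"gripper": 0},
    {"dp": [0,-0.028,-0.045],"angular": [0,0,0],"gripper": 0},
    {"dp": [0,0.08,-0.04],"angular": [0,0,0],"gripper": 0},
    {"dp": [0,0.08,-0.1],"angular": [0,0,0],"gripper": 0},
    {"dp": [0,0.0,-0.15],"angular": [0,0,0],"gripper": 0},
  ],
)

```text
clock: 14.65
position: [0.4384, -0.1859, 0.083]
ee_rot: [0.499, -0.497, 0.503, 0.501]
contact_force: [0.6, 0.4, -0.4]
width: 0.0001
```

```bash
python3 -c "
from h import *
rep('w11')"
```

```text
t 14.65 pos rel C [-60.8 -64.4] z 0.083 F [ 0.6  0.4 -0.4]
Rzy [-0.008  0.    -1.   ] ctr px [471. 447.]
```

>>> arm_command(
  series=[
    {"dp": [0,-0.06,-0.03],"angular": [0,0,0],"gripper": 0},
    {"dp": [0,-0.07,-0.03],"angular": [0,0,0],"gripper": 0},
    {"dp": [0,-0.07,-0.02],"angular": [0,0,0],"gripper": 0},
    {"dp": [0,-0.07,0],"angular": [0,0,0],"gripper": 0},
    {"dp": [0,-0.07,0],"angular": [0,0,0],"gripper": 0},
    {"dp": [0,-0.07,0],"angular": [0,0,0],"gripper": 0},
    {"dp": [0,-0.06,0],"angular": [0,0,0],"gripper": 0},
    {"dp": [0,0,0],"angular": [0,0,0],"gripper": 0},
  ],
)

```text
clock: 15.7
position: [0.5019, -0.1997, 0.0828]
ee_rot: [0.5, -0.498, 0.503, 0.499]
contact_force: [-0.7, -0.7, -0.3]
width: -0.0001
```

```bash
python3 -c "
from h import *
rep('w12')"
```

```text
t 15.7 pos rel C [  2.7 -78.2] z 0.0828 F [-0.7 -0.7 -0.3]
Rzy [-0.004 -0.003 -1.   ] ctr px [526. 318.]
271 [365.9 281.7] [352 273  29  19] r 0.0639 ang -1.815 theta mod 2pi 5.597
508 [462.9 353.7] [442 340  40  27] r 0.0276 ang -0.952 theta mod 2pi 0.176
```

View pics/w12.png

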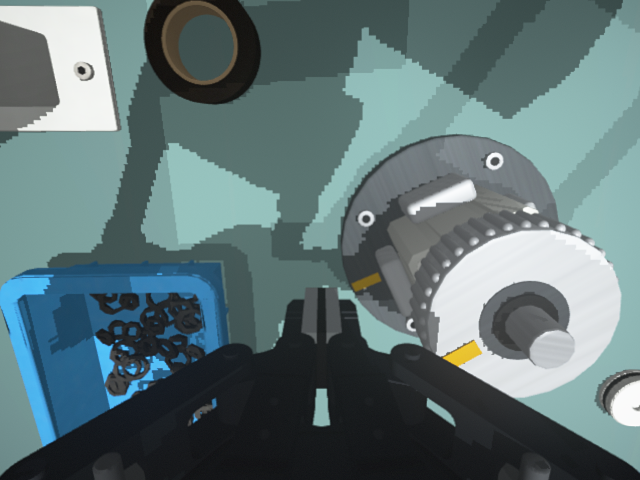

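>>> arm_command(
  series=[
    {"dp": [0,-0.075,0.04],"angular": [0,0,0],"gripper": 0},
    {"dp": [0,-0.075,0.05],"angular": [0,0,0],"gripper": 0},
    {"dp": [0,-0.08,0.05],"angular": [0,0,0],"gripper": 0},
    {"dp": [0,-0.08,0.05],"angular": [0,0,0],"gripper": 0},
    {"dp": [0,-0.08,0.05],"angular": [0,0,0],"gripper": 0},
    {"dp": [0,-0.08,0.05],"angular": [0,0,0],"gripper": 0},
    {"dp": [0,-0.08,0.05],"angular": [0,0,0],"gripper": 0},
    {"dp": [0,0,0],"angular": [0,0,0],"gripper": 0},
  ],
)

```text
clock: 16.75
position: [0.5725, -0.1556, 0.0823]
ee_rot: [0.5, -0.498, 0.503, 0.499]
contact_force: [-0.0, 1.2, 0.5]
width: 0.0001
```

```bash
python3 -c "
from h import *
rep('w13')
s,im=wrist()
for a,c,b in yellow(im):
    p=on_plane(im,*c,.012)[:2]-C;print(c,np.hypot(*p),np.arctan2(p[1],p[0]))
"
```

```text
t 16.75 pos rel C [ 73.3 -34.1] z 0.0823 F [-0.   1.2  0.5]
Rzy [-0.004 -0.002 -1.   ] ctr px [426. 128.]
363 [292.3 169.3] [276 158  33  23] r 0.0462 ang -1.281 theta mod 2pi 6.13
935 [352.2 178.8] [328 158  49  42] r 0.029 ang -0.965 theta mod 2pi 0.163
[292.9 170.2] 0.056544877343615296 -1.127047611584219
[352.7 180.4] 0.03458294379732103 -0.5023816864678907
```

>>> arm_command(
  series=[
    {"dp": [0,0.01,0.055],"angular": [0,0,0],"gripper": 0},
    {"dp": [0,0.02,0.055],"angular": [0,0,0],"gripper": 0},
    {"dp": [0,0.02,0.055],"angular": [0,0,0],"gripper": 0},
    {"dp": [0,0.02,0.055],"angular": [0,0,0],"gripper": 0},
    {"dp": [0,0.02,0.055],"angular": [0,0,0],"gripper": 0},
    {"dp": [0,0.03,0.05],"angular": [0,0,0],"gripper": 0},
    {"dp": [0,0.04,0],"angular": [0,0,0],"gripper": 0},
    {"dp": [0,0,0],"angular": [0,0,0],"gripper": 0},
  ],
)

```text
clock: 17.85
position: [0.5497, -0.114, 0.0826]
ee_rot: [0.5, -0.497, 0.504, 0.499]
contact_force: [0.1, 0.2, -0.5]
width: -0.0001
```

>>> arm_command(
  series=[
    {"dp": [0,0.02,0],"angular": [0,0,0],"gripper": 0},
    {"dp": [0,0.015,0],"angular": [0,0,0],"gripper": 0},
    {"dp": [0,0.015,-0.017],"angular": [0,0,0],"gripper": 0},
    {"dp": [0,0.015,-0.017],"angular": [0,0,0],"gripper": 0},
    {"dp": [0,0.015,-0.017],"angular": [0,0,0],"gripper": 0},
    {"dp": [0,-0.07,0],"angular": [0,0,0],"gripper": 0},
    {"dp": [0,-0.08,0],"angular": [0,0,0],"gripper": 0},
    {"dp": [0,0,0],"angular": [0,0,0],"gripper": 0},
  ],
)

```text
clock: 18.85
position: [0.567, -0.1216, 0.0831]
ee_rot: [0.504, -0.5, 0.501, 0.495]
contact_force: [0.1, 0.3, -0.6]
width: -0.0003
```

```bash
python3 -c "
from h import *
rep('w14')"
```

```text
t 18.85 pos rel C [67.8 -0.1] z 0.0831 F [ 0.1  0.3 -0.6]
Rzy [ 0.009 -0.002 -1.   ] ctr px [322. 147.]
938 [244.8 184.2] [220 166  50  37] r 0.0292 ang -1.135 theta mod 2pi 6.276
```

>>> arm_command(
  series=[
    {"dp": [-0.02,-0.06,0],"angular": [0,0,0],"gripper": 0},
    {"dp": [-0.15,-0.02,0],"angular": [0,0,0],"gripper": 0},
    {"dp": [-0.2,0,0],"angular": [0,0,0],"gripper": 0},
    {"dp": [-0.25,0,0],"angular": [0,0,0],"gripper": 0},
    {"dp": [-0.25,0,0],"angular": [0,0,0],"gripper": 0},
    {"dp": [-0.25,0,0],"angular": [0,0,0],"gripper": 0},
    {"dp": [-0.1,0,0],"angular": [0,0,0],"gripper": 0},
    {"dp": [0,0,0],"angular": [0,0,0],"gripper": 0},
  ],
)

```text
clock: 19.9
position: [0.5753, -0.1207, 0.2335]
ee_rot: [0.503, -0.499, 0.501, 0.496]
contact_force: [-0.1, -0.1, -0.3]
width: 0.0005
```

```bash
python3 -c "
from h import *
rep('w15')
s,im=wrist()
for a,c,b in yellow(im):
    p=on_plane(im,*c,.012)[:2]-C;print(c,np.hypot(*p),np.arctan2(p[1],p[0]))
t=get_image('scene')['image'][:,:];cv2.imwrite('pics/f.png',np.hstack([cv2.resize(im['image'],(400,300)),cv2.resize(t,(400,300))]))
"
```

```text
t 19.9 pos rel C [76.1  0.8] z 0.2335 F [-0.1 -0.1 -0.3]
Rzy [ 0.005 -0.001 -1.   ] ctr px [320. 117.]
201 [283.9 135.6] [273 128  23  17] r 0.0291 ang -1.137 theta mod 2pi 6.274
102 [265.  145.3] [258 140  16  12] r 0.0447 ang -1.133 theta mod 2pi 6.278
[283.6 136.4] 0.038862442218250345 -1.1265415025284702
[264.8 145.9] 0.059144608276951574 -1.1281615322619436
```

View pics/f.png

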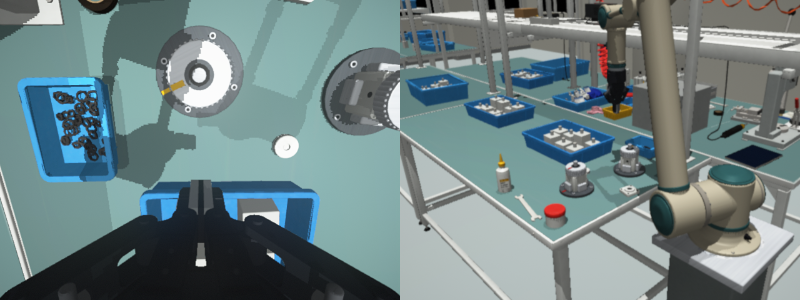

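Mark (284,136) and line (265,145) lie on one radius to within 0.01 rad, and the rest of the bench looks undisturbed with the gripper clear at z = 0.23. I'm handing in.

```bash
python3 -c "
from h import *
print(sign_off())"
```

```text
the job is handed in; nothing more can be done
None
```

The yellow-marked ring is loosened by two full turns, and the job was handed in at about 20 s of the 72 s allowed. I rolled it round with the outside of the closed fingers against its rim and never took it between the fingers.

- **Turn count:** the wrist camera gave 0.02, 1.28, 5.86, 7.22, 8.61 and 10.21 rad along the way. The mark was hidden behind the gripper for some stretches, and the rim travel agreed with those readings to about 0.3 rad.
- **Overshoot:** the ring first ended about 0.16 rad past two turns (12.73 rad), so I rolled it back about 6 mm at the rim. That means the last small movement was clockwise.
- **Final position:** the mark is within 0.01 rad of the yellow line (about 12.56 rad), seen from two camera heights.
- **Forces:** the highest contact force read at the end of a move was about 8 N. It was near zero once the fingers were clear.
- **Rest of the bench:** the gripper stopped clear at z = 0.23 m. The last pictures show the other things where they were, judged by eye. I did not go near the red ring and did not measure its angle again.
- **Camera disagreement:** the scene camera put the ring centre about 3 mm from where the top camera did, and I used a centre close to the top camera's.

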